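Load the food slicer

TASK

Get the food slicer ready for cutting the cheese. Lift the one thing that stands in the carriage's way clear of the slicer and stand it upright elsewhere on the worktop, slide the still empty carriage by its pusher knob fully home to its stop, away from the blade; then lay the cheese squarely on the middle of the tray, flat cut end towards the ribbed gauge plate, and slide the pusher up until the cheese is held against the plate with no gap at either end. Nothing may touch the bare blade, do not shove things aside with the carriage, and leave the other things where they are.

Things in the scene. Friction and masses are not known exactly. Their poses are not given: they have to be found in the camera images.
- slicer: Fixed white food slicer. Origin on the worktop; x = feed direction (to the upright head at the far side), y = along the carriage's run, z up. Foot plate (26 mm high) y -75 to +175 mm, x -80 to +70. Ribbed gauge plate: face at x +75 mm, y -125 to +20, top 170 high. Blade beside it, white head (197 high) and motor behind, to x +195.
- blade: Bare steel disc, 140 mm across, upright on the slicer's face. Origin: centre of the disc, at x +75.5, y +95, z +115 mm in the slicer's frame. Must not be touched.
- carriage (a joint): Slide of the aluminium carriage along the slicer's y, m: 0 = fully home at its hard stop by the gauge plate (tray middle at slicer y -75 mm, overhanging the foot plate), grows to +y, in front of the blade, up to 0.15. Starts at 0.09 to 0.135. Stiff (about 3 N), stays where left. It carries the pusher and has no handle of its own: move it by the pusher's knob.
- pusher (a joint): Slide of the black pusher along the slicer's x on the carriage, in m: 0 = fully back (its face 150 mm from the gauge plate's plane), grows towards the gauge plate up to 0.08 (face 70 mm away). Starts at 0.045 to 0.08. Stiff (about 2.5 N), stays where it is left.
- tray (a point): Point on the carriage's tray floor, 50 mm above the worktop, on the tray's middle line, 75 mm short of the gauge plate's plane; axes as the slicer. The tray runs from 145 mm behind (-x) to 69 mm ahead of it and is 108 mm wide (y), with 3 mm thick rims 10 mm high along both sides and the back.
- pusher_knob (a point): Middle of the grip of the upright round black knob on the pusher: 31 mm diameter, from 50 to 93 mm above the tray floor (the point at 70 mm, 120 mm above the worktop), 40 mm behind the pusher's face. Gripped from above it moves both the pusher and the carriage.
- pusher_face (a point): Middle of the pusher's front face, 25 mm above the tray floor; x points to the gauge plate. The plate is 78 mm wide, 8 mm thick, its top 48 mm above the tray floor (98 mm above the worktop).
- cheese: Loaf-shaped cheese, ochre-brown rind, 115 mm long (x), 52 mm wide (y), 56 mm high, 0.27 to 0.53 kg, loose, lying on the worktop to the left (+y) of the slicer, turned any way. Origin: centre of its underside; +x points to the flat pale cut end, -x to the domed rind end.
- cheese_cut (a point): Middle of the cheese's flat cut end.
- cheese_rind (a point): Tip of the cheese's domed rind end.
- jam_jar: Loose jam jar, 61 mm across, lid 58 mm, 100 mm high, 0.29 kg. Origin: centre of its underside. One of jam jar, spice jar and tin (any of them) stands in the carriage's way, beside the slicer's foot plate on its -y side (slicer y -110 to -123 mm, x -80 to -10 mm); the other two stand clear of the way, at y -195 mm or below.
- spice_jar: Loose slim spice jar with a red cap, round, 45 mm across, 106 mm high, 0.11 kg. Origin: centre of its underside.
- tin: Loose round food tin, 58 mm across, 72 mm high, 0.18 kg. Origin: centre of its underside. The free worktop on which things can stand reaches in the world frame from x 0.33 to 0.72 m and from y -0.28 to 0.42 m; clutter (butter pack, pepper mill, timer, mug) stands fixed by the wall at y above 0.27 m, x above 0.55 m.
Not all that is in view belongs to the job. What is shaped like the spice_jar but turquoise is not meant.

How it is judged:
On the way:
1. the carriage stands at its home stop, still empty (value of joint carriage below 0.005 m and horizontal distance between cheese and tray above 0.12 m), for 0.2 s.
At the end, for the whole second after the job is handed in: Carriage within 6 mm of its home stop; cheese flat on the tray, within 18 mm of the tray's middle line and 0.12 rad of the feed direction, cut end within 5 mm of the gauge plate, pusher within 4 mm of its rind end, at rest; jam jar, spice jar and tin upright on the worktop (value of joint carriage below 0.006 m and x of cheese_cut in the frame of slicer above 0.07 m and y of cheese in the frame of tray between -0.018 and 0.018 m and z of cheese in the frame of tray between -0.004 and 0.006 m and angle between the x axis of cheese and the x axis of slicer, either way round below 0.12 rad and angle between each of cheese, jam_jar, spice_jar, tin's own z axis and vertical below 0.1 rad and x of cheese_rind in the frame of pusher_face below 0.004 m and linear speed of cheese below 0.02 m/s and height (world z) of jam_jar between -0.02 and 0.02 m and height (world z) of spice_jar between -0.02 and 0.02 m and height (world z) of tin between -0.02 and 0.02 m); the robot touches nothing.
It fails at once if the bare blade is touched by anything (over 1 N) (contact force between blade and anything else above 1 N).
It fails at once if one of the jam jar, spice jar and tin is tipped by more than 0.5 rad (angle between any of jam_jar, spice_jar, tin's own z axis and vertical above 0.5 rad).
It fails at once if the slicer or its carriage pushes against one of the three (over 0.6 N) (contact force between slicer and jam_jar above 0.6 N or contact force between slicer and spice_jar above 0.6 N or contact force between slicer and tin above 0.6 N).
It fails at once if more than one of the three is moved by over 30 mm (distance of each of jam_jar, spice_jar from where it was at the start of the episode above 0.03 m or distance of each of jam_jar, tin from where it was at the start of the episode above 0.03 m or distance of each of spice_jar, tin from where it was at the start of the episode above 0.03 m).
It also fails if it takes over 72 s, if anything falls off the work surface, if the arm or the gripper's body presses on something with over 40 N, if the wrist force passes 120 N, or if a joint passes its speed limit or range.

ROBOT

A 6-joint arm with a two-finger parallel gripper is mounted at the origin on a cart in front of the work surface, level with it; the furniture and walls round the work are solid. World frame = base frame: x ahead of the robot, y to its left, z up, the work surface at z = 0. Lengths are in m, angles in rad, forces in N, time in s.
With the tool pointing down it reaches from about 0.3 to 0.75 m from the base axis. Payload 8.5 kg.
Tool frame: the origin (TCP) lies midway between the tips of the shut fingers; the grasp point (between the pads) lies manip.grasp_offset behind it (manip.grasp_offset is the distance from the TCP to the grasp point, in m); z points along the fingers, y is the line along which they close (so a half turn about z gives the same grasp; the last joint's range is limited). The gripper opens to 85 mm and grips with 20 to 120 N. Pads are 22 mm wide; open, the fingers measure 114 mm over their backs; the gripper's body (76 mm by 85 mm) begins 54 mm behind the grasp point. The pads swing forward as they close: fully open they stand 13 mm farther back than shut.
Start: joints at [-1.329, 0.381, 1.297, -0, 1.464, -0.215], TCP at [0.243, -0.494, 0.231] pointing down, gripper open.
Joint ranges: [-3.11, 3.11], [-0.89, 2.33], [0.22, 2.48], [-1.42, 4.56], [0.17, 2.85], [-2.88, 2.88]. Speed limits (rad/s): [2.39, 2.39, 3.14, 3.14, 3.14, 3.14].

INTERFACE

Orientations are given as a unit quaternion [x, y, z, w].
In Python, from bench import status, imaging, manip gives the robot as it stands. The module is installed in compiled form; this text tells all that it offers.
- The arm moves only by the shell command python3 -m jog 'ROWS'. ROWS is JSON, a list of rows, each an object of numbers: "wx", "wy", "wz": the turn, a rotation vector about the tool's x, y, z in degrees; "x", "y", "z": the shift along the tool's x, y, z in m; "jaw": the opening, from 0 (shut) to 1 (fully open). A call has 1 to 20 rows; each row is the pose to reach, as a shift and turn from the pose commanded when the call began, along the tool's axes at that moment; what a row does not reach only later rows make up. A row lasts 1/10 s, in which the tool goes at most 50 mm and 8.59 degrees, less where a joint would pass 70% of its speed; a pose out of reach is approached as far as the arm can. A call with a gripper value outside its range is refused whole. The fingers move at their own pace and stop on an object; the grip force is fixed at half the most. Time passes only in rows, so rows that repeat a pose let the fingers close. It gives the time, the measured TCP pose, the force, the opening and the grip force at its end, in the units of the state.
- status.state(): the state, without advancing time (a new reading comes with each control period).
- imaging.camera(name): name is "side" or "top"; returns a dict with "pixels" (420x560x3 uint8, red, green, blue), "mtx" (3x3 intrinsics, pixels), "eye" and "attitude" of the camera in the world. Camera axes: x right, y up, looking along -z (the intrinsics and any distortion apply to the point x, -y, -z); pixel columns grow to the right and rows downward; lengths in m; the calibration is good to about 2 mm. A picture is of the moment at which its call begins. There is no depth.
- manip.hand_in(): hands the job in; it is judged then, once.
The state is a dict: "time": time; "joint_positions": joint angles; "qvel": joint speeds; "effort": joint torques, N m; "tool_pos": TCP position; "eef_rot": TCP orientation; "contact_force": force on the tool from outside, world axes, zero at the start; "torque": the same for the moment, N m; "grip_width": finger opening in m; "grasp_force": force on a finger pad.
Only numpy, scipy, OpenCV 4.12 (cv2) and the standard library are available. Lean on these libraries where they do the work, as an engineer would, in place of code of your own. Each camera call takes 0.05 s, during which the arm holds its last target. There are 200 camera calls.

## Working session

There is one attempt and no reset: what is moved stays moved. The work goes in short steps, Python scripts to look and compute and a shell command to move; the robot and the scene stay as the last step left them, time stands still between calls to the robot, and variables do not carry over. Pictures are saved under pics/ and viewed, at most 10 in all, crops included, and the job is handed in when it is done.

```bash
mkdir -p pics; python3 - <<'E'
from bench import status, imaging, manip
import cv2, numpy as np, pickle
for n in ("top","side"):
    c=imaging.camera(n); pickle.dump(c,open(n+".pkl","wb"))
    cv2.imwrite(f"pics/{n}0.png",c["pixels"][:,:,::-1]); print({k:v for k,v in c.items() if k!="pixels"})
print(manip.grasp_offset, status.state())
E
```

```text
{'mtx': array([[447.12620523,   0.        , 288.71093807],
       [  0.        , 447.12620523, 211.59104512],
       [  0.        ,   0.        ,   1.        ]]), 'eye': array([0.41430411, 0.05088895, 1.05765908]), 'attitude': array([ 0.0508279 , -0.03453342, -0.6978358 ,  0.71361696])}
{'mtx': array([[386.24084508,   0.        , 283.21670162],
       [  0.        , 386.24084508, 214.8233617 ],
       [  0.        ,   0.        ,   1.        ]]), 'eye': array([1.15777233, 0.03558833, 0.6845969 ]), 'attitude': array([0.29627841, 0.29037246, 0.62682227, 0.65954286])}
0.0187 {'time': 0.1, 'joint_positions': array([-1.32930881e+00,  3.81166025e-01,  1.29817634e+00,  7.00843699e-06,
        1.46361108e+00, -2.15287185e-01]), 'qvel': array([-0.00019044, -0.00170364, -0.00242325,  0.0005636 , -0.00080297,
       -0.00039716]), 'effort': array([ 5.25027746e-03, -4.49216223e+01, -2.31657028e+01, -1.04278570e-04,
        3.65873129e-03,  1.10072101e-06]), 'tool_pos': array([ 0.24252142, -0.49334651,  0.23075635]), 'eef_rot': array([ 9.74032636e-01,  2.26406627e-01, -5.42948104e-06, -6.80382322e-04]), 'contact_force': array([-0.21390871,  0.24353864,  0.30048181]), 'torque': array([ 0.0221054 , -0.01984603,  0.08702139]), 'grasp_force': 0.0, 'grip_width': 0.08523871562888921}
```

View pics/top0.png

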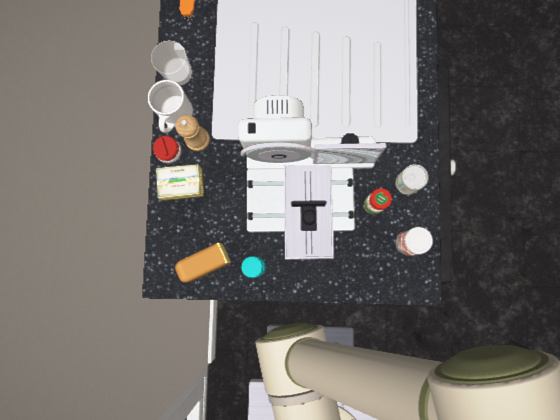

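View pics/side0.png

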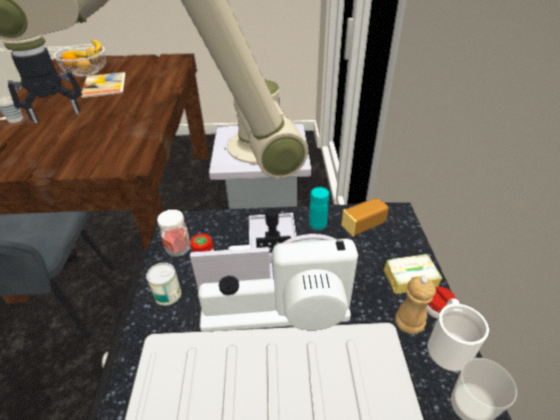

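Top view: the red/green-capped slim jar (379,199) stands beside the foot plate, with the tin at (411,180) and the jam jar at (414,241) clear of it. The cheese is at (202,263) with its pale end at about (226,254). The turquoise jar at (253,267) is a distractor. The side view agrees, with the red cap at (202,243). The spice jar candidates are (379,199), red cap, and (253,267), turquoise. The red one fits, both by its cap and by standing in the carriage's way. I'll confirm it in an enlarged crop.

```bash
cat > h.py <<'E'
import numpy as np, cv2, pickle
from scipy.spatial.transform import Rotation as R
from bench import status, imaging, manip
def ray(c,uv):
    K=c["mtx"]; d=np.linalg.inv(K)@np.array([uv[0],uv[1],1.]); d=R.from_quat(c["attitude"]).apply(d*[1,-1,-1]); return c["eye"],d
def onz(c,uv,z):
    e,d=ray(c,uv); return (e+d*(z-e[2])/d[2])[:2]
def proj(c,p):
    q=R.from_quat(c["attitude"]).inv().apply(np.array(p)-c["eye"])*[1,-1,-1]; q=c["mtx"]@q; return q[:2]/q[2]
def blobs(c,lo,hi,roi=None,amin=30):
    h=cv2.cvtColor(c["pixels"],cv2.COLOR_RGB2HSV); m=cv2.inRange(h,np.array(lo),np.array(hi))
    if roi is not None:
        k=np.zeros_like(m); x0,y0,x1,y1=roi; k[y0:y1,x0:x1]=255; m&=k
    cs,_=cv2.findContours(m,cv2.RETR_EXTERNAL,cv2.CHAIN_APPROX_NONE)
    return sorted([q for q in cs if cv2.contourArea(q)>amin],key=cv2.contourArea,reverse=True)
def cen(q):
    m=cv2.moments(q); return np.array([m["m10"],m["m01"]])/m["m00"]
E
python3 - <<'E'
from h import *
c=pickle.load(open("top.pkl","rb")); p=c["pixels"]
cv2.imwrite("pics/crop0.png",cv2.resize(p[130:290,165:440,::-1],None,fx=2.9,fy=2.9,interpolation=cv2.INTER_CUBIC))
for nm,lo,hi,roi in (("red",(0,130,80),(8,255,255),(350,170,400,230)),("redb",(172,130,80),(180,255,255),(350,170,400,230)),("cheese",(8,100,80),(30,255,255),(165,235,240,290)),("foot",(0,0,190),(180,40,255),(240,168,360,240)),("knob",(0,0,0),(180,255,55),(286,198,332,232)),("lid",(0,0,170),(180,60,255),(390,215,440,260)),("tin",(0,0,150),(180,60,255),(390,160,435,200))):
    for q in blobs(c,lo,hi,roi)[:3]: print(nm,cv2.contourArea(q),cen(q).round(1),cv2.minAreaRect(q),cv2.boundingRect(q))
E
```

```text
red 341.0 [380.2 198.7] ((380.270263671875, 198.8783721923828), (20.87866973876953, 21.04306983947754), 9.462322235107422) (370, 188, 22, 22)
cheese 1193.0 [201.5 262.8] ((201.0376434326172, 263.01361083984375), (24.390798568725586, 53.59185028076172), 64.88516235351562) (175, 243, 55, 40)
foot 5863.0 [298.9 199.9] ((300.0, 203.49996948242188), (105.99998474121094, 70.99998474121094), -0.0) (247, 168, 107, 72)
knob 315.0 [308.1 211.8] ((308.0, 213.5), (23.0, 32.0), 90.0) (292, 202, 33, 24)
lid 571.5 [417.7 240.4] ((417.8500061035156, 240.05003356933594), (26.563129425048828, 27.51181411743164), 71.56504821777344) (404, 227, 29, 28)
tin 613.5 [411.9 178.6] ((411.7500305175781, 179.74998474121094), (24.748737335205078, 32.52690887451172), 45.0) (396, 165, 32, 29)
```

View pics/crop0.png

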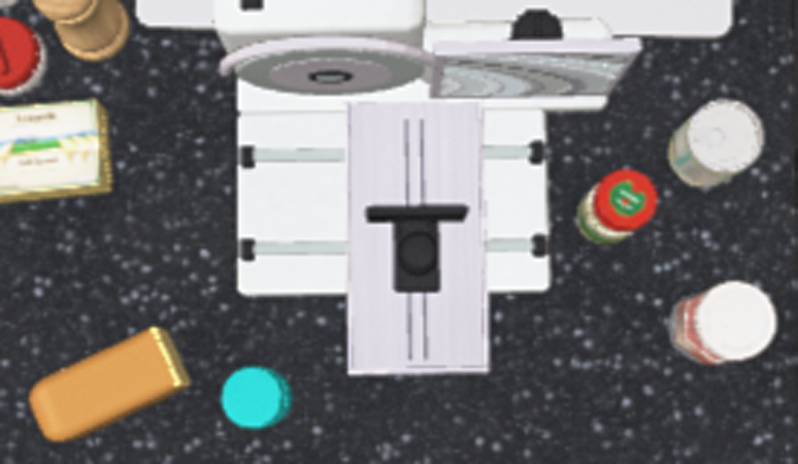

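The crop confirms the red cap with a green emblem on the slim jar at crop (627,200), which is about (381,199). The knob top is at crop (418,252), the front foot corners at (237,295) and (549,295), the cheese's cut top edge runs from about (153,328) to (182,388), and the rind tip is at about (30,405).

```bash
python3 - <<'E'
from h import *
c=pickle.load(open("top.pkl","rb")); s=pickle.load(open("side.pkl","rb"))
P=lambda u,v,z: onz(c,(165+u/2.9,130+v/2.9),z)
A=P(237,295,.026);B=P(549,295,.026); print("foot",A,B,np.linalg.norm(A-B))
y=(A-B)/np.linalg.norm(A-B); yaw=np.arctan2(-y[0],y[1]); x=np.array([y[1],-y[0]])
rr=[P(349,374,.06),P(490,372,.06)];print("rim",rr,np.linalg.norm(rr[0]-rr[1]))
g=[P(640,40,.17),P(432,53,.17)];print("gauge top",g,np.linalg.norm(g[0]-g[1]))
O=(A+B)/2+x*.08-y*.05; print("slicer O",O,"yaw",np.degrees(yaw))
loc=lambda p:np.array([(p-O)@x,(p-O)@y])
for n,p in (("knob",P(418,252,.143)),("spice",onz(c,(380.4,198.8),.106)),("jam",onz(c,(418,240.3),.1)),("tin",onz(c,(414,177.5),.072)),("rimL",rr[0]),("rimR",rr[1]),("g0",g[0]),("g1",g[1]),("turq",P(256,397,.106))): print(n,p.round(4),"slicer",loc(p).round(4))
q=blobs(c,(8,100,80),(30,255,255),(165,235,240,290))[0]
box=cv2.boxPoints(cv2.minAreaRect(q)); w=np.array([onz(c,b,.056) for b in box]); print("cheese box",w.round(4),w.mean(0))
w2=np.array([P(153,328,.056),P(182,388,.056),P(30,405,.056)]);print(w2.round(4))
qs=blobs(s,(8,100,80),(30,255,255),(335,190,395,240)); print(cv2.boundingRect(qs[0]),cen(qs[0]))
b=w.mean(0);print("proj side of center top",proj(s,[*b,.056]),"spice top side",proj(s,[*onz(c,(380.4,198.8),.106),.106]),"knob",proj(s,[*P(418,252,.143),.143]))
E
```

```text
foot [0.49025592 0.1723663 ] [ 0.49572897 -0.07610996] 0.24853652708975804
rim [array([0.42908752, 0.0803278 ]), array([ 0.4331208 , -0.02735368])] 0.10775698449028938
gauge top [array([ 0.66445638, -0.12075016]), array([0.6525412, 0.0243932])] 0.14563161081492926
slicer O [ 5.74074101e-01 -9.80215356e-05] yaw 1.261817984754159
knob [0.515  0.0311] slicer [-0.0584  0.0325]
spice [ 0.5613 -0.1216] slicer [-0.0154 -0.1211]
jam [ 0.4746 -0.2022] slicer [-0.1039 -0.1999]
tin [ 0.6161 -0.2023] slicer [ 0.0375 -0.2031]
rimL [0.4291 0.0803] slicer [-0.1432  0.0836]
rimR [ 0.4331 -0.0274] slicer [-0.1415 -0.0241]
g0 [ 0.6645 -0.1208] slicer [ 0.0877 -0.1226]
g1 [0.6525 0.0244] slicer [0.079  0.0228]
turq [0.4101 0.1464] slicer [-0.1607  0.1501]
cheese box [[0.4135 0.3349]
 [0.4668 0.228 ]
 [0.418  0.2028]
 [0.3653 0.309 ]] [0.41587765 0.26866112]
[[0.461  0.2331]
 [0.4154 0.2087]
 [0.3997 0.3257]]
(341, 198, 48, 39) [364.16291486 215.895671  ]
proj side of center top [364.67669833 206.81481299] spice top side [200.17212475 239.29241346] knob [270.56312318 209.36482654]
```

```bash
cat >> h.py <<'E'
def rel(p,phi):
    """target TCP p, tool-x yaw phi deg (tool down) -> tool shift and turn from present measured pose"""
    s=status.state(); T=R.from_quat(s["eef_rot"]); G=R.from_euler("z",phi,degrees=True)*R.from_euler("x",180,degrees=True)
    print("shift",T.inv().apply(np.array(p)-s["tool_pos"]).round(4),"turn",np.degrees((T.inv()*G).as_rotvec()).round(2),"t",s["time"])
E
python3 -c "
from h import *
rel([.561,-.1215,.19],91.5)"
```

```text
shift [ 0.4498 -0.1932  0.0411] turn [-6.000e-02 -6.000e-02 -6.533e+01] t 0.1
```

```bash
python3 -m jog '[{"x":0.45,"y":-0.193,"z":0.041,"wz":-65.3,"jaw":1},{"x":0.45,"y":-0.193,"z":0.041,"wz":-65.3,"jaw":1},{"x":0.45,"y":-0.193,"z":0.041,"wz":-65.3,"jaw":1},{"x":0.45,"y":-0.193,"z":0.041,"wz":-65.3,"jaw":1},{"x":0.45,"y":-0.193,"z":0.041,"wz":-65.3,"jaw":1},{"x":0.45,"y":-0.193,"z":0.041,"wz":-65.3,"jaw":1},{"x":0.45,"y":-0.193,"z":0.041,"wz":-65.3,"jaw":1},{"x":0.45,"y":-0.193,"z":0.041,"wz":-65.3,"jaw":1},{"x":0.45,"y":-0.193,"z":0.041,"wz":-65.3,"jaw":1},{"x":0.45,"y":-0.193,"z":0.041,"wz":-65.3,"jaw":1},{"x":0.45,"y":-0.193,"z":0.041,"wz":-65.3,"jaw":1},{"x":0.45,"y":-0.193,"z":0.041,"wz":-65.3,"jaw":1},{"x":0.45,"y":-0.193,"z":0.041,"wz":-65.3,"jaw":1},{"x":0.45,"y":-0.193,"z":0.041,"wz":-65.3,"jaw":1},{"x":0.45,"y":-0.193,"z":0.041,"wz":-65.3,"jaw":1}]'; python3 -c "
from h import *
rel([.561,-.1215,.053],91.5)"
```

```text
shift [ 0.4498 -0.193   0.1781] turn [-6.000e-02 -6.000e-02 -6.533e+01] t 0.1validation failed for argument at $[0]...
```

```bash
python3 -m jog '[{"wx":0,"wy":0,"wz":-65.3,"x":0.45,"y":-0.193,"z":0.041,"jaw":1.0},{"wx":0,"wy":0,"wz":-65.3,"x":0.45,"y":-0.193,"z":0.041,"jaw":1.0}]'
```

```text
time: 0.3
tool_pos: [0.3075, -0.4174, 0.2223]
eef_rot: [0.929, 0.371, 0.0, -0.0]
contact_force: [1.7, -0.4, 0.0]
grip_width: 0.0854
grasp_force: 0.0
```

```bash
python3 -c "
from h import *
rel([.561,-.1215,.19],91.5)"
```

```text
shift [ 0.3875 -0.0398  0.0325] turn [-3.000e-02 -4.000e-02 -4.795e+01] t 0.3
```

```bash
python3 -m jog '[{"wx":0,"wy":0,"wz":-48,"x":0.388,"y":-0.04,"z":0.032,"jaw":1},{"wx":0,"wy":0,"wz":-48,"x":0.388,"y":-0.04,"z":0.032,"jaw":1},{"wx":0,"wy":0,"wz":-48,"x":0.388,"y":-0.04,"z":0.032,"jaw":1},{"wx":0,"wy":0,"wz":-48,"x":0.388,"y":-0.04,"z":0.032,"jaw":1},{"wx":0,"wy":0,"wz":-48,"x":0.388,"y":-0.04,"z":0.032,"jaw":1},{"wx":0,"wy":0,"wz":-48,"x":0.388,"y":-0.04,"z":0.032,"jaw":1},{"wx":0,"wy":0,"wz":-48,"x":0.388,"y":-0.04,"z":0.032,"jaw":1},{"wx":0,"wy":0,"wz":-48,"x":0.388,"y":-0.04,"z":0.032,"jaw":1},{"wx":0,"wy":0,"wz":-48,"x":0.388,"y":-0.04,"z":0.032,"jaw":1},{"wx":0,"wy":0,"wz":-48,"x":0.388,"y":-0.04,"z":0.032,"jaw":1},{"wx":0,"wy":0,"wz":-48,"x":0.388,"y":-0.04,"z":0.032,"jaw":1},{"wx":0,"wy":0,"wz":-48,"x":0.388,"y":-0.04,"z":0.032,"jaw":1}]'; python3 -c "
from h import *
rel([.561,-.1215,.053],91.5)"
```

```text
time: 1.5
tool_pos: [0.5615, -0.1235, 0.1911]
eef_rot: [0.699, 0.715, -0.0, 0.0]
contact_force: [-0.6, -0.3, 0.1]
grip_width: 0.0856
grasp_force: 0.0
shift [ 0.002  -0.0005  0.1381] turn [-0.    0.01 -0.23] t 1.5
```

```bash
python3 -m jog '[{"wx":0,"wy":0,"wz":0,"x":0.001,"y":0,"z":0.05,"jaw":1},{"wx":0,"wy":0,"wz":0,"x":0.001,"y":0,"z":0.09,"jaw":1},{"wx":0,"wy":0,"wz":0,"x":0.001,"y":0,"z":0.12,"jaw":1},{"wx":0,"wy":0,"wz":0,"x":0.001,"y":0,"z":0.137,"jaw":1},{"wx":0,"wy":0,"wz":0,"x":0.001,"y":0,"z":0.137,"jaw":1},{"wx":0,"wy":0,"wz":0,"x":0.001,"y":0,"z":0.137,"jaw":1},{"wx":0,"wy":0,"wz":0,"x":0.001,"y":0,"z":0.137,"jaw":0.5},{"wx":0,"wy":0,"wz":0,"x":0.001,"y":0,"z":0.137,"jaw":0.3},{"wx":0,"wy":0,"wz":0,"x":0.001,"y":0,"z":0.137,"jaw":0.3},{"wx":0,"wy":0,"wz":0,"x":0.001,"y":0,"z":0.137,"jaw":0.3},{"wx":0,"wy":0,"wz":0,"x":0.001,"y":0,"z":0.137,"jaw":0.3},{"wx":0,"wy":0,"wz":0,"x":0.001,"y":0,"z":0.137,"jaw":0.3},{"wx":0,"wy":0,"wz":0,"x":0.001,"y":0,"z":0.137,"jaw":0.3}]'; python3 -c "
from h import *
rel([.37,-.17,.2],91.5)"
```

```text
time: 2.8
tool_pos: [0.5626, -0.1217, 0.0551]
eef_rot: [0.699, 0.716, 0.0, 0.001]
contact_force: [-0.8, -0.1, 6.4]
grip_width: 0.0429
grasp_force: 61.0
shift [-0.0439 -0.1934 -0.1453] turn [ 0.11  0.06 -0.13] t 2.8
```

```bash
python3 -m jog '[{"wx":0,"wy":0,"wz":0,"x":0,"y":0,"z":-0.03,"jaw":0.3},{"wx":0,"wy":0,"wz":0,"x":0,"y":0,"z":-0.07,"jaw":0.3},{"wx":0,"wy":0,"wz":0,"x":0,"y":0,"z":-0.11,"jaw":0.3},{"wx":0,"wy":0,"wz":0,"x":-0.01,"y":-0.02,"z":-0.14,"jaw":0.3},{"wx":0,"wy":0,"wz":0,"x":-0.02,"y":-0.06,"z":-0.14,"jaw":0.3},{"wx":0,"wy":0,"wz":0,"x":-0.03,"y":-0.1,"z":-0.14,"jaw":0.3},{"wx":0,"wy":0,"wz":0,"x":-0.035,"y":-0.14,"z":-0.14,"jaw":0.3},{"wx":0,"wy":0,"wz":0,"x":-0.044,"y":-0.175,"z":-0.14,"jaw":0.3},{"wx":0,"wy":0,"wz":0,"x":-0.044,"y":-0.193,"z":-0.14,"jaw":0.3},{"wx":0,"wy":0,"wz":0,"x":-0.044,"y":-0.193,"z":-0.14,"jaw":0.3},{"wx":0,"wy":0,"wz":0,"x":-0.044,"y":-0.193,"z":-0.1,"jaw":0.3},{"wx":0,"wy":0,"wz":0,"x":-0.044,"y":-0.193,"z":-0.06,"jaw":0.3},{"wx":0,"wy":0,"wz":0,"x":-0.044,"y":-0.193,"z":-0.03,"jaw":0.3},{"wx":0,"wy":0,"wz":0,"x":-0.044,"y":-0.193,"z":-0.015,"jaw":0.3},{"wx":0,"wy":0,"wz":0,"x":-0.044,"y":-0.193,"z":-0.006,"jaw":0.3},{"wx":0,"wy":0,"wz":0,"x":-0.044,"y":-0.193,"z":-0.003,"jaw":0.3},{"wx":0,"wy":0,"wz":0,"x":-0.044,"y":-0.193,"z":-0.003,"jaw":0.3},{"wx":0,"wy":0,"wz":0,"x":-0.044,"y":-0.193,"z":-0.003,"jaw":0.3}]'
```

```text
time: 4.6
tool_pos: [0.3707, -0.1703, 0.0576]
eef_rot: [0.699, 0.716, 0.0, 0.001]
contact_force: [-0.3, -0.4, -0.7]
grip_width: 0.0427
grasp_force: 61.4
```

```bash
python3 -m jog '[{"wx":0,"wy":0,"wz":0,"x":0,"y":0,"z":0.001,"jaw":0.3},{"wx":0,"wy":0,"wz":0,"x":0,"y":0,"z":0.002,"jaw":0.3},{"wx":0,"wy":0,"wz":0,"x":0,"y":0,"z":0.002,"jaw":0.3},{"wx":0,"wy":0,"wz":0,"x":0,"y":0,"z":0.002,"jaw":0.3},{"wx":0,"wy":0,"wz":0,"x":0,"y":0,"z":0.002,"jaw":0.6},{"wx":0,"wy":0,"wz":0,"x":0,"y":0,"z":0.002,"jaw":0.8},{"wx":0,"wy":0,"wz":0,"x":0,"y":0,"z":0.002,"jaw":1},{"wx":0,"wy":0,"wz":0,"x":0,"y":0,"z":0.002,"jaw":1},{"wx":0,"wy":0,"wz":0,"x":0,"y":0,"z":-0.03,"jaw":1},{"wx":0,"wy":0,"wz":0,"x":0,"y":0,"z":-0.08,"jaw":1},{"wx":0,"wy":0,"wz":0,"x":0,"y":0,"z":-0.13,"jaw":1},{"wx":0,"wy":0,"wz":0,"x":0,"y":0,"z":-0.16,"jaw":1},{"wx":0,"wy":0,"wz":0,"x":0,"y":0,"z":-0.16,"jaw":1}]'; python3 -c "
from h import *
rel([.515,.031,.21],91.5)"
```

```text
time: 5.9
tool_pos: [0.3713, -0.171, 0.2206]
eef_rot: [0.699, 0.715, 0.0, 0.004]
contact_force: [-0.4, 0.2, -0.8]
grip_width: 0.0852
grasp_force: 0.0
shift [0.1985 0.1484 0.0104] turn [ 0.35  0.32 -0.13] t 5.9
```

```bash
python3 -m jog '[{"wx":0,"wy":0,"wz":-90,"x":0.199,"y":0.148,"z":0.01,"jaw":1},{"wx":0,"wy":0,"wz":-90,"x":0.199,"y":0.148,"z":0.01,"jaw":1},{"wx":0,"wy":0,"wz":-90,"x":0.199,"y":0.148,"z":0.01,"jaw":1},{"wx":0,"wy":0,"wz":-90,"x":0.199,"y":0.148,"z":0.01,"jaw":1},{"wx":0,"wy":0,"wz":-90,"x":0.199,"y":0.148,"z":0.01,"jaw":1},{"wx":0,"wy":0,"wz":-90,"x":0.199,"y":0.148,"z":0.01,"jaw":1},{"wx":0,"wy":0,"wz":-90,"x":0.199,"y":0.148,"z":0.01,"jaw":1},{"wx":0,"wy":0,"wz":-90,"x":0.199,"y":0.148,"z":0.01,"jaw":1},{"wx":0,"wy":0,"wz":-90,"x":0.199,"y":0.148,"z":0.01,"jaw":1},{"wx":0,"wy":0,"wz":-90,"x":0.199,"y":0.148,"z":0.01,"jaw":1},{"wx":0,"wy":0,"wz":-90,"x":0.199,"y":0.148,"z":0.01,"jaw":1},{"wx":0,"wy":0,"wz":-90,"x":0.199,"y":0.148,"z":0.01,"jaw":1},{"wx":0,"wy":0,"wz":-90,"x":0.199,"y":0.148,"z":0.01,"jaw":1}]'; python3 -c "
from h import *
rel([.515,.0315,.106],181.5)"
```

```text
time: 7.2
tool_pos: [0.5131, 0.0325, 0.2062]
eef_rot: [-0.011, 1.0, 0.0, -0.001]
contact_force: [0.1, -0.1, 0.0]
grip_width: 0.0855
grasp_force: 0.0
shift [-0.002  -0.001   0.1002] turn [ 0.02 -0.07 -0.26] t 7.2
```

```bash
python3 -m jog '[{"wx":0,"wy":0,"wz":0,"x":-0.002,"y":-0.001,"z":0.04,"jaw":1},{"wx":0,"wy":0,"wz":0,"x":-0.002,"y":-0.001,"z":0.07,"jaw":1},{"wx":0,"wy":0,"wz":0,"x":-0.002,"y":-0.001,"z":0.09,"jaw":1},{"wx":0,"wy":0,"wz":0,"x":-0.002,"y":-0.001,"z":0.1,"jaw":1},{"wx":0,"wy":0,"wz":0,"x":-0.002,"y":-0.001,"z":0.1,"jaw":1},{"wx":0,"wy":0,"wz":0,"x":-0.002,"y":-0.001,"z":0.1,"jaw":0.5},{"wx":0,"wy":0,"wz":0,"x":-0.002,"y":-0.001,"z":0.1,"jaw":0.15},{"wx":0,"wy":0,"wz":0,"x":-0.002,"y":-0.001,"z":0.1,"jaw":0.15},{"wx":0,"wy":0,"wz":0,"x":-0.002,"y":-0.001,"z":0.1,"jaw":0.15},{"wx":0,"wy":0,"wz":0,"x":-0.002,"y":-0.001,"z":0.1,"jaw":0.15},{"wx":0,"wy":0,"wz":0,"x":-0.002,"y":-0.001,"z":0.1,"jaw":0.15},{"wx":0,"wy":0,"wz":0,"x":-0.002,"y":-0.001,"z":0.1,"jaw":0.15}]'
```

```text
time: 8.4
tool_pos: [0.5158, 0.0315, 0.1079]
eef_rot: [-0.012, 1.0, -0.0, 0.001]
contact_force: [-1.6, -0.3, 4.9]
grip_width: 0.0292
grasp_force: 58.9
```

```bash
python3 -m jog '[{"wx":0,"wy":0,"wz":0,"x":0,"y":-0.01,"z":0,"jaw":0.15},{"wx":0,"wy":0,"wz":0,"x":0,"y":-0.025,"z":0,"jaw":0.15},{"wx":0,"wy":0,"wz":0,"x":0,"y":-0.045,"z":0,"jaw":0.15},{"wx":0,"wy":0,"wz":0,"x":0,"y":-0.065,"z":0,"jaw":0.15},{"wx":0,"wy":0,"wz":0,"x":0,"y":-0.08,"z":0,"jaw":0.15},{"wx":0,"wy":0,"wz":0,"x":0,"y":-0.09,"z":0,"jaw":0.15},{"wx":0,"wy":0,"wz":0,"x":0,"y":-0.096,"z":0,"jaw":0.15},{"wx":0,"wy":0,"wz":0,"x":0.01,"y":-0.096,"z":0,"jaw":0.15},{"wx":0,"wy":0,"wz":0,"x":0.025,"y":-0.096,"z":0,"jaw":0.15},{"wx":0,"wy":0,"wz":0,"x":0.038,"y":-0.096,"z":0,"jaw":0.15},{"wx":0,"wy":0,"wz":0,"x":0.044,"y":-0.096,"z":0,"jaw":0.15},{"wx":0,"wy":0,"wz":0,"x":0.044,"y":-0.096,"z":0,"jaw":0.15},{"wx":0,"wy":0,"wz":0,"x":0.044,"y":-0.096,"z":0,"jaw":0.15}]'; python3 -c "
from h import *
rel([.515,.0315,.106],181.5)"
```

```text
time: 9.7
tool_pos: [0.4736, -0.0664, 0.1078]
eef_rot: [-0.012, 1.0, -0.001, 0.0]
contact_force: [-2.1, -3.9, 8.8]
grip_width: 0.0286
grasp_force: 59.9
shift [-0.0437  0.0969  0.0017] turn [-0.09  0.03 -0.15] t 9.7
```

```bash
python3 -m jog '[{"wx":0,"wy":0,"wz":0,"x":0,"y":-0.002,"z":0,"jaw":0.15},{"wx":0,"wy":0,"wz":0,"x":0,"y":-0.004,"z":0,"jaw":0.15},{"wx":0,"wy":0,"wz":0,"x":0,"y":-0.006,"z":0,"jaw":0.15},{"wx":0,"wy":0,"wz":0,"x":0,"y":-0.006,"z":0,"jaw":0.15}]';python3 -m jog '[{"wx":0,"wy":0,"wz":0,"x":0,"y":-0.002,"z":0,"jaw":0.15},{"wx":0,"wy":0,"wz":0,"x":0,"y":-0.003,"z":0,"jaw":0.15},{"wx":0,"wy":0,"wz":0,"x":0,"y":-0.004,"z":0,"jaw":0.15},{"wx":0,"wy":0,"wz":0,"x":0,"y":-0.004,"z":0,"jaw":0.15}]';python3 -m jog '[{"wx":0,"wy":0,"wz":0,"x":0,"y":-0.001,"z":0,"jaw":0.15},{"wx":0,"wy":0,"wz":0,"x":0,"y":-0.002,"z":0,"jaw":0.15},{"wx":0,"wy":0,"wz":0,"x":0,"y":-0.002,"z":0,"jaw":0.15}]'
```

```text
time: 10.1
tool_pos: [0.4738, -0.0717, 0.1078]
eef_rot: [-0.012, 1.0, -0.0, 0.0]
contact_force: [-2.9, 1.8, 10.1]
grip_width: 0.0288
grasp_force: 60.0
time: 10.5
tool_pos: [0.4739, -0.0755, 0.1078]
eef_rot: [-0.012, 1.0, -0.0, 0.0]
contact_force: [-1.2, 1.3, 10.9]
grip_width: 0.0287
grasp_force: 60.0
time: 10.8
tool_pos: [0.4739, -0.0766, 0.1078]
eef_rot: [-0.012, 1.0, 0.001, 0.0]
contact_force: [-0.3, 7.3, 11.0]
grip_width: 0.0288
grasp_force: 60.1
```

```bash
python3 -m jog '[{"wx":0,"wy":0,"wz":0,"x":0,"y":-0.001,"z":0,"jaw":0.15},{"wx":0,"wy":0,"wz":0,"x":0,"y":-0.002,"z":0,"jaw":0.15},{"wx":0,"wy":0,"wz":0,"x":0,"y":-0.002,"z":0,"jaw":0.15},{"wx":0,"wy":0,"wz":0,"x":0,"y":-0.002,"z":0,"jaw":0.15}]'
```

```text
time: 11.2
tool_pos: [0.4739, -0.0768, 0.1078]
eef_rot: [-0.012, 1.0, 0.002, 0.0]
contact_force: [1.8, 18.3, 13.5]
grip_width: 0.0291
grasp_force: 60.6
```

```bash
python3 -m jog '[{"wx":0,"wy":0,"wz":0,"x":0,"y":0.003,"z":0,"jaw":0.15},{"wx":0,"wy":0,"wz":0,"x":0,"y":0.003,"z":0,"jaw":0.5},{"wx":0,"wy":0,"wz":0,"x":0,"y":0.003,"z":0,"jaw":1},{"wx":0,"wy":0,"wz":0,"x":0,"y":0.003,"z":0,"jaw":1},{"wx":0,"wy":0,"wz":0,"x":0,"y":0.003,"z":-0.03,"jaw":1},{"wx":0,"wy":0,"wz":0,"x":0,"y":0.003,"z":-0.07,"jaw":1},{"wx":0,"wy":0,"wz":0,"x":0,"y":0.003,"z":-0.09,"jaw":1},{"wx":0,"wy":0,"wz":0,"x":0,"y":0.003,"z":-0.09,"jaw":1}]'; python3 -c "
from h import *
rel([.4155,.2705,.2],116.5)"
```

```text
time: 12.0
tool_pos: [0.4749, -0.0771, 0.1993]
eef_rot: [-0.012, 1.0, -0.001, 0.002]
contact_force: [1.1, 0.2, -0.5]
grip_width: 0.0854
grasp_force: 0.0
shift [ 0.0512  0.3489 -0.0016] turn [4.000e-02 3.100e-01 6.485e+01] t 12.0
```

```bash
python3 -m jog '[{"wx":0,"wy":0.3,"wz":65,"x":0.051,"y":0.349,"z":0,"jaw":1},{"wx":0,"wy":0.3,"wz":65,"x":0.051,"y":0.349,"z":0,"jaw":1},{"wx":0,"wy":0.3,"wz":65,"x":0.051,"y":0.349,"z":0,"jaw":1},{"wx":0,"wy":0.3,"wz":65,"x":0.051,"y":0.349,"z":0,"jaw":1},{"wx":0,"wy":0.3,"wz":65,"x":0.051,"y":0.349,"z":0,"jaw":1},{"wx":0,"wy":0.3,"wz":65,"x":0.051,"y":0.349,"z":0,"jaw":1},{"wx":0,"wy":0.3,"wz":65,"x":0.051,"y":0.349,"z":0,"jaw":1},{"wx":0,"wy":0.3,"wz":65,"x":0.051,"y":0.349,"z":0,"jaw":1},{"wx":0,"wy":0.3,"wz":65,"x":0.051,"y":0.349,"z":0,"jaw":1},{"wx":0,"wy":0.3,"wz":65,"x":0.051,"y":0.349,"z":0,"jaw":1},{"wx":0,"wy":0.3,"wz":65,"x":0.051,"y":0.349,"z":0,"jaw":1}]'; python3 - <<'E'
from h import *
c=imaging.camera("top"); pickle.dump(c,open("top1.pkl","wb"))
cv2.imwrite("pics/crop1.png",cv2.resize(c["pixels"][130:290,165:440,::-1],None,fx=2.9,fy=2.9,interpolation=cv2.INTER_CUBIC))
rel([.4155,.2705,.017],116.5)
E
```

```text
time: 13.1
tool_pos: [0.4145, 0.2706, 0.196]
eef_rot: [0.526, 0.85, -0.001, -0.003]
contact_force: [0.3, -0.7, 0.2]
grip_width: 0.0853
grasp_force: 0.0
shift [-0.0009  0.0015  0.1793] turn [-0.23 -0.24 -0.05] t 13.15
```

View pics/crop1.png

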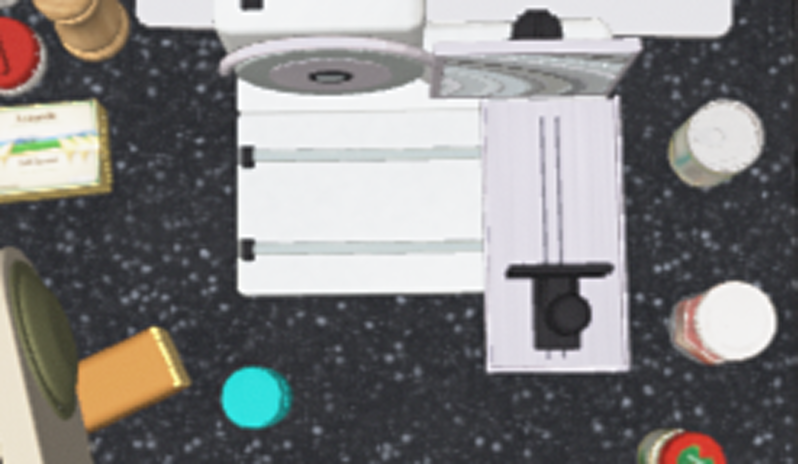

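The carriage is home (tray at crop x 485–630), with the knob at crop (569,314) and the pusher plate at v≈270. The spice jar stands upright at crop (690,450) and the cheese hasn't moved. Next I check the yaw and the pusher position, then descend.

```bash
python3 - <<'E'
from h import *
c=pickle.load(open("top1.pkl","rb"))
P=lambda u,v,z: onz(c,(165+u/2.9,130+v/2.9),z)
def yaw(a,b): d=b-a; return np.degrees(np.arctan2(d[1],d[0]))
print("L",yaw(P(488,371,.06),P(483,102,.06)),"R",yaw(P(630,369,.06),P(620,100,.06)),"groove",yaw(P(547,352,.05),P(542,117,.05)),yaw(P(563,352,.05),P(557,117,.05)))
print("back",yaw(P(630,369,.06),P(488,371,.06))-90,"pusher",yaw(P(612,264,.098),P(507,266,.098))-90, "gaugebottom",yaw(P(619,98,.05),P(483,98,.05))-90)
print("knob",P(569,314,.143),"face",P(507,266,.098),P(612,264,.098),"corners",P(630,369,.06),P(488,371,.06))
E
python3 -m jog '[{"wx":0,"wy":0,"wz":0,"x":-0.001,"y":0.001,"z":0.05,"jaw":1},{"wx":0,"wy":0,"wz":0,"x":-0.001,"y":0.001,"z":0.1,"jaw":1},{"wx":0,"wy":0,"wz":0,"x":-0.001,"y":0.001,"z":0.14,"jaw":1},{"wx":0,"wy":0,"wz":0,"x":-0.001,"y":0.001,"z":0.165,"jaw":1},{"wx":0,"wy":0,"wz":0,"x":-0.001,"y":0.001,"z":0.178,"jaw":1},{"wx":0,"wy":0,"wz":0,"x":-0.001,"y":0.001,"z":0.178,"jaw":1},{"wx":0,"wy":0,"wz":0,"x":-0.001,"y":0.001,"z":0.178,"jaw":1},{"wx":0,"wy":0,"wz":0,"x":-0.001,"y":0.001,"z":0.178,"jaw":0.7},{"wx":0,"wy":0,"wz":0,"x":-0.001,"y":0.001,"z":0.178,"jaw":0.4},{"wx":0,"wy":0,"wz":0,"x":-0.001,"y":0.001,"z":0.178,"jaw":0.4},{"wx":0,"wy":0,"wz":0,"x":-0.001,"y":0.001,"z":0.178,"jaw":0.4},{"wx":0,"wy":0,"wz":0,"x":-0.001,"y":0.001,"z":0.178,"jaw":0.4},{"wx":0,"wy":0,"wz":0,"x":-0.001,"y":0.001,"z":0.178,"jaw":0.4}]'
```

```text
L 1.7364750511520848 R 2.046567052759726 groove 1.5744516261284056 1.7331506558208956
back 2.1384512224618675 pusher 2.3323494196089882 gaugebottom 1.069090951763556
knob [ 0.47341656 -0.07580614] face [ 0.51091826 -0.0360592 ] [ 0.51407738 -0.11362226] corners [ 0.43787777 -0.1338149 ] [ 0.43384522 -0.02582041]
time: 14.45
tool_pos: [0.4159, 0.2713, 0.0201]
eef_rot: [0.527, 0.85, 0.001, -0.002]
contact_force: [0.2, -0.4, 5.8]
grip_width: 0.0513
grasp_force: 63.5
```

```bash
python3 -m jog '[{"wx":0,"wy":0,"wz":0,"x":0,"y":0,"z":-0.03,"jaw":0.4},{"wx":0,"wy":0,"wz":0,"x":0,"y":0,"z":-0.07,"jaw":0.4},{"wx":0,"wy":0,"wz":0,"x":0,"y":0,"z":-0.11,"jaw":0.4},{"wx":0,"wy":0,"wz":0,"x":0,"y":0,"z":-0.15,"jaw":0.4},{"wx":0,"wy":0,"wz":0,"x":0,"y":0,"z":-0.18,"jaw":0.4},{"wx":0,"wy":0,"wz":0,"x":0,"y":0,"z":-0.18,"jaw":0.4},{"wx":0,"wy":0,"wz":0,"x":0,"y":0,"z":-0.18,"jaw":0.4}]'; python3 - <<'E'
from h import *
rel([.584,-.0733,.2],181.85)
E
```

```text
time: 15.15
tool_pos: [0.4154, 0.2705, 0.1983]
eef_rot: [0.527, 0.85, -0.0, -0.003]
contact_force: [0.5, -0.3, -5.9]
grip_width: 0.051
grasp_force: 65.9
shift [-0.3829 -0.0017 -0.0033] turn [-4.000e-02 -3.300e-01 -6.548e+01] t 15.15
```

```bash
python3 -m jog '[{"wx":0,"wy":-0.3,"wz":-3,"x":-0.015,"y":-0.002,"z":-0.002,"jaw":0.4},{"wx":0,"wy":-0.3,"wz":-8,"x":-0.04,"y":-0.002,"z":-0.002,"jaw":0.4},{"wx":0,"wy":-0.3,"wz":-14,"x":-0.075,"y":-0.002,"z":-0.002,"jaw":0.4},{"wx":0,"wy":-0.3,"wz":-20,"x":-0.11,"y":-0.002,"z":-0.002,"jaw":0.4},{"wx":0,"wy":-0.3,"wz":-26,"x":-0.145,"y":-0.002,"z":-0.002,"jaw":0.4},{"wx":0,"wy":-0.3,"wz":-32,"x":-0.18,"y":-0.002,"z":-0.002,"jaw":0.4},{"wx":0,"wy":-0.3,"wz":-38,"x":-0.215,"y":-0.002,"z":-0.002,"jaw":0.4},{"wx":0,"wy":-0.3,"wz":-44,"x":-0.25,"y":-0.002,"z":-0.002,"jaw":0.4},{"wx":0,"wy":-0.3,"wz":-50,"x":-0.285,"y":-0.002,"z":-0.002,"jaw":0.4},{"wx":0,"wy":-0.3,"wz":-56,"x":-0.32,"y":-0.002,"z":-0.002,"jaw":0.4},{"wx":0,"wy":-0.3,"wz":-61,"x":-0.35,"y":-0.002,"z":-0.002,"jaw":0.4},{"wx":0,"wy":-0.3,"wz":-64,"x":-0.37,"y":-0.002,"z":-0.002,"jaw":0.4},{"wx":0,"wy":-0.3,"wz":-65.5,"x":-0.38,"y":-0.002,"z":-0.002,"jaw":0.4},{"wx":0,"wy":-0.3,"wz":-65.5,"x":-0.383,"y":-0.002,"z":-0.002,"jaw":0.4},{"wx":0,"wy":-0.3,"wz":-65.5,"x":-0.383,"y":-0.002,"z":-0.002,"jaw":0.4},{"wx":0,"wy":-0.3,"wz":-65.5,"x":-0.383,"y":-0.002,"z":-0.002,"jaw":0.4},{"wx":0,"wy":-0.3,"wz":-65.5,"x":-0.383,"y":-0.002,"z":-0.002,"jaw":0.4}]'; python3 - <<'E'
from h import *
rel([.584,-.0733,.08],181.85)
for n in ("top","side"):
    c=imaging.camera(n); pickle.dump(c,open(n+"2.pkl","wb"))
    p=c["pixels"]; p=p[100:260,200:440] if n=="top" else p[150:330,130:400]
    cv2.imwrite(f"pics/{n}2.png",cv2.resize(p[:,:,::-1],None,fx=2.9,fy=2.9,interpolation=cv2.INTER_CUBIC))
E
```

```text
time: 16.85
tool_pos: [0.584, -0.0726, 0.1991]
eef_rot: [-0.016, 1.0, 0.0, -0.0]
contact_force: [0.6, -0.1, -4.8]
grip_width: 0.0513
grasp_force: 65.6
shift [-1.000e-04 -7.000e-04  1.191e-01] turn [ 0.02 -0.04  0.04] t 16.85
```

View pics/side2.png

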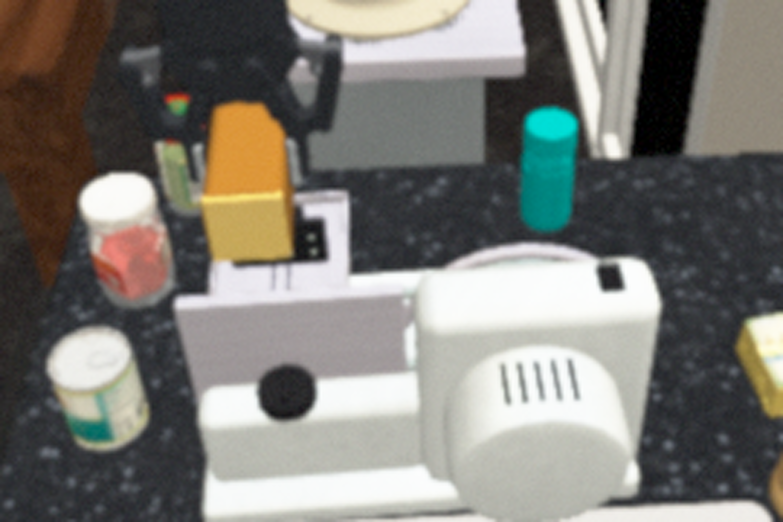

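The side view shows the cheese held level above the tray, cut end towards the plate. Its cut face has its top edge at crop v≈193 and bottom edge at v≈258, with u from 203 to 292.

```bash
python3 - <<'E'
from h import *
s=pickle.load(open("side2.pkl","rb"))
S=lambda u,v,z: onz(s,(130+u/2.9,150+v/2.9),z)
for u,v,z in ((203,194,.235),(292,192,.235),(208,259,.179),(291,259,.179)): print(S(u,v,z).round(4))
print("gauge top back edge",S(178,300,.17).round(4),S(410,290,.17).round(4))
E
```

```text
[ 0.6375 -0.0934]
[ 0.6388 -0.0391]
[ 0.6368 -0.0988]
[ 0.6399 -0.0454]
gauge top back edge [ 0.6635 -0.116 ] [0.6631 0.0304]
```

```bash
python3 -m jog '[{"wx":0,"wy":0,"wz":0,"x":-0.002,"y":-0.001,"z":0.03,"jaw":0.4},{"wx":0,"wy":0,"wz":0,"x":-0.002,"y":-0.001,"z":0.06,"jaw":0.4},{"wx":0,"wy":0,"wz":0,"x":-0.002,"y":-0.001,"z":0.09,"jaw":0.4},{"wx":0,"wy":0,"wz":0,"x":-0.002,"y":-0.001,"z":0.11,"jaw":0.4},{"wx":0,"wy":0,"wz":0,"x":-0.002,"y":-0.001,"z":0.12,"jaw":0.4},{"wx":0,"wy":0,"wz":0,"x":-0.002,"y":-0.001,"z":0.125,"jaw":0.4},{"wx":0,"wy":0,"wz":0,"x":-0.002,"y":-0.001,"z":0.126,"jaw":0.4},{"wx":0,"wy":0,"wz":0,"x":-0.002,"y":-0.001,"z":0.126,"jaw":0.4}]'; python3 -m jog '[{"wx":0,"wy":0,"wz":0,"x":0,"y":0,"z":0.001,"jaw":0.4},{"wx":0,"wy":0,"wz":0,"x":0,"y":0,"z":0.002,"jaw":0.4},{"wx":0,"wy":0,"wz":0,"x":0,"y":0,"z":0.002,"jaw":0.4}]'
```

```text
time: 17.75
tool_pos: [0.5868, -0.0744, 0.0743]
eef_rot: [-0.016, 1.0, -0.0, 0.001]
contact_force: [0.1, -0.1, -4.7]
grip_width: 0.0513
grasp_force: 65.6
time: 18.05
tool_pos: [0.5864, -0.0743, 0.0716]
eef_rot: [-0.016, 1.0, -0.0, 0.0]
contact_force: [0.1, 0.5, -4.5]
grip_width: 0.0515
grasp_force: 65.6
```

```bash
python3 -m jog '[{"wx":0,"wy":0,"wz":0,"x":0,"y":0,"z":0.001,"jaw":0.4},{"wx":0,"wy":0,"wz":0,"x":0,"y":0,"z":0.002,"jaw":0.4},{"wx":0,"wy":0,"wz":0,"x":0,"y":0,"z":0.002,"jaw":0.4},{"wx":0,"wy":0,"wz":0,"x":0,"y":0,"z":0.002,"jaw":0.4}]'
```

```text
time: 18.45
tool_pos: [0.5866, -0.0743, 0.0701]
eef_rot: [-0.016, 1.0, -0.0, 0.0]
contact_force: [-1.5, 1.4, 4.8]
grip_width: 0.0514
grasp_force: 66.5
```

```bash
python3 -m jog '[{"wx":0,"wy":0,"wz":0,"x":0,"y":0,"z":0,"jaw":0.65},{"wx":0,"wy":0,"wz":0,"x":0,"y":0,"z":0,"jaw":0.75},{"wx":0,"wy":0,"wz":0,"x":0,"y":0,"z":0,"jaw":0.8},{"wx":0,"wy":0,"wz":0,"x":0,"y":0,"z":0,"jaw":0.8},{"wx":0,"wy":0,"wz":0,"x":0,"y":0,"z":-0.02,"jaw":0.8},{"wx":0,"wy":0,"wz":0,"x":0,"y":0,"z":-0.06,"jaw":0.8},{"wx":0,"wy":0,"wz":0,"x":0,"y":0,"z":-0.1,"jaw":0.8},{"wx":0,"wy":0,"wz":0,"x":0,"y":0,"z":-0.14,"jaw":0.8},{"wx":0,"wy":0,"wz":0,"x":0,"y":0,"z":-0.14,"jaw":0.8}]'; python3 -c "
from h import *
rel([.4737,-.0768,.2],181.85)"
```

```text
time: 19.35
tool_pos: [0.5882, -0.0748, 0.2151]
eef_rot: [-0.016, 1.0, -0.002, 0.005]
contact_force: [1.1, 0.1, -0.5]
grip_width: 0.068
grasp_force: 0.0
shift [0.1146 0.0018 0.0139] turn [-0.21  0.57  0.02] t 19.35
```

```bash
python3 -m jog '[{"wx":0,"wy":0,"wz":0,"x":0.04,"y":0.002,"z":0,"jaw":0.8},{"wx":0,"wy":0,"wz":0,"x":0.08,"y":0.002,"z":0,"jaw":0.8},{"wx":0,"wy":0,"wz":0,"x":0.11,"y":0.002,"z":0,"jaw":0.8},{"wx":0,"wy":0,"wz":0,"x":0.114,"y":0.002,"z":0,"jaw":0.8},{"wx":0,"wy":0,"wz":0,"x":0.114,"y":0.002,"z":0,"jaw":0.8},{"wx":0,"wy":0,"wz":0,"x":0.114,"y":0.002,"z":0,"jaw":0.8}]'; python3 - <<'E'
from h import *
rel([.4737,-.0768,.107],181.85)
c=imaging.camera("side"); pickle.dump(c,open("side3.pkl","wb"))
cv2.imwrite("pics/side3.png",cv2.resize(c["pixels"][180:300,150:350,::-1],None,fx=3.5,fy=3.5,interpolation=cv2.INTER_CUBIC))
E
```

```text
time: 19.95
tool_pos: [0.4732, -0.0762, 0.2092]
eef_rot: [-0.016, 1.0, -0.0, 0.0]
contact_force: [-0.1, 0.6, 0.5]
grip_width: 0.0682
grasp_force: 0.0
shift [-0.0004 -0.0006  0.1022] turn [-0.    0.03  0.01] t 19.95
```

View pics/side3.png

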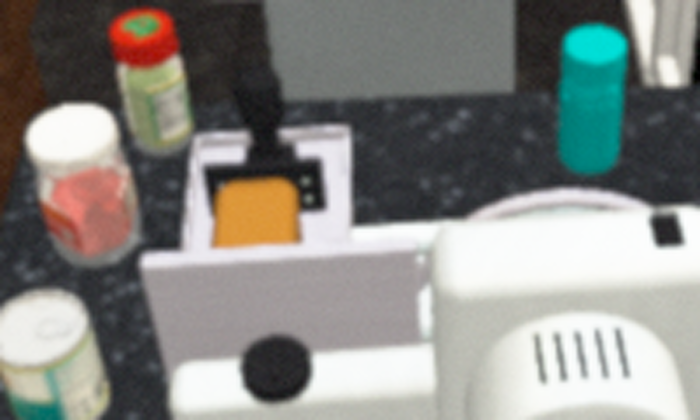

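The cheese lies on the tray, straight, with its rind end towards the pusher at crop (257,185). The spice jar, jam jar and tin are all upright. Next I grip the knob.

```bash
python3 -m jog '[{"wx":0,"wy":0,"wz":0,"x":0,"y":-0.001,"z":0.04,"jaw":0.8},{"wx":0,"wy":0,"wz":0,"x":0,"y":-0.001,"z":0.075,"jaw":0.8},{"wx":0,"wy":0,"wz":0,"x":0,"y":-0.001,"z":0.095,"jaw":0.8},{"wx":0,"wy":0,"wz":0,"x":0,"y":-0.001,"z":0.102,"jaw":0.8},{"wx":0,"wy":0,"wz":0,"x":0,"y":-0.001,"z":0.102,"jaw":0.8},{"wx":0,"wy":0,"wz":0,"x":0,"y":-0.001,"z":0.102,"jaw":0.5},{"wx":0,"wy":0,"wz":0,"x":0,"y":-0.001,"z":0.102,"jaw":0.15},{"wx":0,"wy":0,"wz":0,"x":0,"y":-0.001,"z":0.102,"jaw":0.15},{"wx":0,"wy":0,"wz":0,"x":0,"y":-0.001,"z":0.102,"jaw":0.15},{"wx":0,"wy":0,"wz":0,"x":0,"y":-0.001,"z":0.102,"jaw":0.15},{"wx":0,"wy":0,"wz":0,"x":0,"y":-0.001,"z":0.102,"jaw":0.15}]'; python3 -c "
from h import *
s=pickle.load(open('side3.pkl','rb'))
S=lambda u,v,z: onz(s,(150+u/3.5,180+v/3.5),z)
print('rind top',S(217,183,.106),S(298,183,.106),'pusher top corners',S(206,170,.098),S(325,162,.098))"
```

```text
time: 21.1
tool_pos: [0.4729, -0.0766, 0.1086]
eef_rot: [-0.016, 1.0, 0.0, 0.001]
contact_force: [-0.3, 4.6, 7.4]
grip_width: 0.029
grasp_force: 58.9
rind top [ 0.54093594 -0.0982807 ] [ 0.54385248 -0.04784682] pusher top corners [ 0.51990135 -0.10828516] [ 0.5167717  -0.03263005]
```

```bash
python3 -m jog '[{"wx":0,"wy":0,"wz":0,"x":-0.004,"y":0,"z":0,"jaw":0.15},{"wx":0,"wy":0,"wz":0,"x":-0.008,"y":0,"z":0,"jaw":0.15},{"wx":0,"wy":0,"wz":0,"x":-0.012,"y":0,"z":0,"jaw":0.15},{"wx":0,"wy":0,"wz":0,"x":-0.015,"y":0,"z":0,"jaw":0.15},{"wx":0,"wy":0,"wz":0,"x":-0.018,"y":0,"z":0,"jaw":0.15},{"wx":0,"wy":0,"wz":0,"x":-0.018,"y":0,"z":0,"jaw":0.15}]'; python3 -m jog '[{"wx":0,"wy":0,"wz":0,"x":-0.001,"y":0,"z":0,"jaw":0.15},{"wx":0,"wy":0,"wz":0,"x":-0.002,"y":0,"z":0,"jaw":0.15},{"wx":0,"wy":0,"wz":0,"x":-0.003,"y":0,"z":0,"jaw":0.15},{"wx":0,"wy":0,"wz":0,"x":-0.003,"y":0,"z":0,"jaw":0.15}]'
```

```text
time: 21.7
tool_pos: [0.4903, -0.0759, 0.1086]
eef_rot: [-0.016, 1.0, 0.0, 0.0]
contact_force: [-4.6, 4.1, 8.4]
grip_width: 0.0292
grasp_force: 59.1
time: 22.1
tool_pos: [0.4929, -0.0758, 0.1086]
eef_rot: [-0.016, 1.0, 0.0, -0.0]
contact_force: [-4.8, 3.1, 9.8]
grip_width: 0.0292
grasp_force: 59.2
```

```bash
python3 -m jog '[{"wx":0,"wy":0,"wz":0,"x":-0.001,"y":0,"z":0,"jaw":0.15},{"wx":0,"wy":0,"wz":0,"x":-0.002,"y":0,"z":0,"jaw":0.15},{"wx":0,"wy":0,"wz":0,"x":-0.002,"y":0,"z":0,"jaw":0.15}]'
```

```text
time: 22.4
tool_pos: [0.4949, -0.0757, 0.1087]
eef_rot: [-0.016, 1.0, 0.0, -0.0]
contact_force: [-5.6, 3.5, 9.8]
grip_width: 0.029
grasp_force: 59.2
```

```bash
python3 -m jog '[{"wx":0,"wy":0,"wz":0,"x":-0.001,"y":0,"z":0,"jaw":0.15},{"wx":0,"wy":0,"wz":0,"x":-0.002,"y":0,"z":0,"jaw":0.15},{"wx":0,"wy":0,"wz":0,"x":-0.002,"y":0,"z":0,"jaw":0.15}]'; python3 -m jog '[{"wx":0,"wy":0,"wz":0,"x":-0.001,"y":0,"z":0,"jaw":0.15},{"wx":0,"wy":0,"wz":0,"x":-0.002,"y":0,"z":0,"jaw":0.15},{"wx":0,"wy":0,"wz":0,"x":-0.002,"y":0,"z":0,"jaw":0.15}]'
```

```text
time: 22.7
tool_pos: [0.497, -0.0757, 0.1087]
eef_rot: [-0.016, 1.0, 0.0, 0.0]
contact_force: [-5.4, 4.0, 8.7]
grip_width: 0.0289
grasp_force: 59.1
time: 23.0
tool_pos: [0.4986, -0.0756, 0.1086]
eef_rot: [-0.016, 1.0, 0.0, -0.0]
contact_force: [-6.8, 2.9, 10.0]
grip_width: 0.029
grasp_force: 59.3
```

```bash
python3 -m jog '[{"wx":0,"wy":0,"wz":0,"x":-0.001,"y":0,"z":0,"jaw":0.15},{"wx":0,"wy":0,"wz":0,"x":-0.001,"y":0,"z":0,"jaw":0.15},{"wx":0,"wy":0,"wz":0,"x":-0.001,"y":0,"z":0,"jaw":0.15}]'; python3 -m jog '[{"wx":0,"wy":0,"wz":0,"x":-0.001,"y":0,"z":0,"jaw":0.15},{"wx":0,"wy":0,"wz":0,"x":-0.001,"y":0,"z":0,"jaw":0.15},{"wx":0,"wy":0,"wz":0,"x":-0.001,"y":0,"z":0,"jaw":0.15}]'
```

```text
time: 23.3
tool_pos: [0.4986, -0.0756, 0.1086]
eef_rot: [-0.016, 1.0, 0.0, -0.002]
contact_force: [-11.9, 2.4, 13.6]
grip_width: 0.0291
grasp_force: 59.6
time: 23.6
tool_pos: [0.4986, -0.0755, 0.1086]
eef_rot: [-0.016, 1.0, 0.0, -0.003]
contact_force: [-17.2, 1.4, 17.7]
grip_width: 0.029
grasp_force: 59.9
```

```bash
python3 -m jog '[{"wx":0,"wy":0,"wz":0,"x":0,"y":-0.001,"z":0,"jaw":0.15},{"wx":0,"wy":0,"wz":0,"x":0.001,"y":-0.001,"z":0,"jaw":0.15},{"wx":0,"wy":0,"wz":0,"x":0.0015,"y":0,"z":0,"jaw":0.15},{"wx":0,"wy":0,"wz":0,"x":0.0015,"y":0,"z":0,"jaw":0.15}]'; python3 -m jog '[{"wx":0,"wy":0,"wz":0,"x":0,"y":0,"z":0,"jaw":0.4},{"wx":0,"wy":0,"wz":0,"x":0,"y":0,"z":0,"jaw":0.8},{"wx":0,"wy":0,"wz":0,"x":0,"y":0,"z":0,"jaw":0.8},{"wx":0,"wy":0,"wz":0,"x":0,"y":0,"z":-0.02,"jaw":0.8},{"wx":0,"wy":0,"wz":0,"x":0,"y":0,"z":-0.05,"jaw":0.8},{"wx":0,"wy":0,"wz":0,"x":0,"y":0,"z":-0.09,"jaw":0.8},{"wx":0,"wy":0,"wz":0,"x":0,"y":0.04,"z":-0.11,"jaw":0.8},{"wx":0,"wy":0,"wz":0,"x":0.04,"y":0.08,"z":-0.11,"jaw":0.8},{"wx":0,"wy":0,"wz":0,"x":0.08,"y":0.12,"z":-0.11,"jaw":0.8},{"wx":0,"wy":0,"wz":0,"x":0.1,"y":0.16,"z":-0.11,"jaw":0.8},{"wx":0,"wy":0,"wz":0,"x":0.1,"y":0.2,"z":-0.11,"jaw":0.8},{"wx":0,"wy":0,"wz":0,"x":0.1,"y":0.24,"z":-0.11,"jaw":0.8},{"wx":0,"wy":0,"wz":0,"x":0.1,"y":0.28,"z":-0.11,"jaw":0.8},{"wx":0,"wy":0,"wz":0,"x":0.1,"y":0.3,"z":-0.11,"jaw":0.8},{"wx":0,"wy":0,"wz":0,"x":0.1,"y":0.3,"z":-0.11,"jaw":0.8},{"wx":0,"wy":0,"wz":0,"x":0.1,"y":0.3,"z":-0.11,"jaw":0.8}]'; python3 - <<'E'
from h import *
c=imaging.camera("top"); pickle.dump(c,open("top4.pkl","wb"))
cv2.imwrite("pics/top4.png",cv2.resize(c["pixels"][130:290,240:440,::-1],None,fx=3.5,fy=3.5,interpolation=cv2.INTER_CUBIC))
E
```

```text
time: 24.0
tool_pos: [0.4986, -0.0756, 0.1086]
eef_rot: [-0.016, 1.0, 0.0, -0.001]
contact_force: [-9.2, 2.0, 11.7]
grip_width: 0.029
grasp_force: 59.4
time: 25.6
tool_pos: [0.3901, 0.2203, 0.2173]
eef_rot: [-0.017, 1.0, -0.0, -0.0]
contact_force: [-0.0, -0.2, 0.3]
grip_width: 0.0679
grasp_force: 0.0
```

View pics/top4.png

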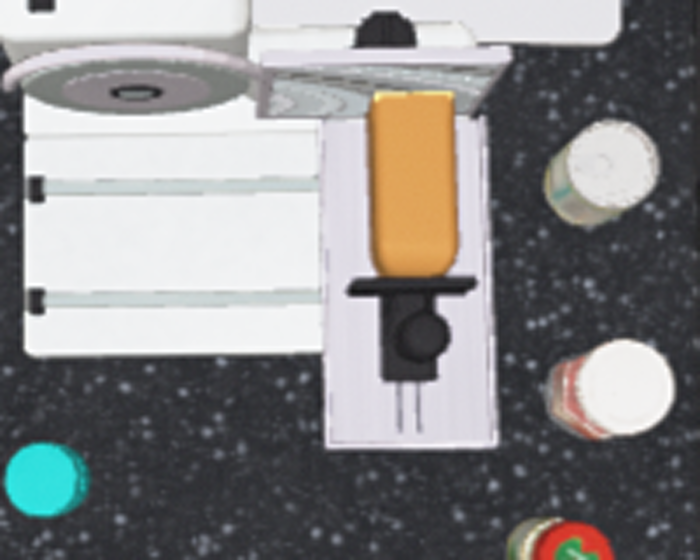

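Top view: the cheese runs straight from the pusher plate (v≈278) to the gauge plate (v≈92), between u 370 and 458. The tray corners are at (327,446) and (498,444), and the spice jar, jam jar and tin are upright. A quick numeric check before handing in.

```bash
python3 - <<'E'
from h import *
c=pickle.load(open("top4.pkl","rb"))
P=lambda u,v,z: onz(c,(240+u/3.5,130+v/3.5),z)
a,b=P(372,240,.1),P(459,238,.1); e,f=P(370,97,.106),P(455,97,.106)
m0=(a+b)/2;m1=(e+f)/2;d=m1-m0; print("cheese yaw",np.degrees(np.arctan2(d[1],d[0])),"mids",m0,m1,"cut edge",P(412,92,.106),"rind",P(412,278,.09))
t=(P(327,446,.06)+P(498,444,.06))/2; ax=np.array([np.cos(np.radians(1.85)),np.sin(np.radians(1.85))]); n=np.array([-ax[1],ax[0]])
print("tray back",t,"lateral offs",(m0-t)@n,(m1-t)@n,"cut ahead of tray back",(P(412,92,.106)-t)@ax, "corner",P(327,446,.06))
E
```

```text
cheese yaw 2.003643773688385 mids [ 0.56241894 -0.07602768] [ 0.65043583 -0.07294846] cut edge [ 0.65359986 -0.07263921] rind [ 0.53942085 -0.07531826]
tray back [ 0.43684312 -0.08002943] lateral offs -5.429693630962115e-05 0.0001818723426278137 cut ahead of tray back 0.2168823342319818 corner [ 0.43496067 -0.02614513]
```

```bash
python3 -c "
from bench import manip
print(manip.hand_in())"
```

```text
the job is handed in; nothing more can be done
None
```

I handed in the finished job at about 26 s of the 72 s allowed; no verdict came back. The spice jar stands upright elsewhere on the worktop, the carriage was slid to its home stop while still empty, and the cheese lies straight on the tray's middle line, held between the pusher and the gauge plate.

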